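# Hold the bag clip gaping over the order card

## Robot

A 7-joint arm with a two-finger parallel gripper is mounted at the origin on the work surface. World frame = base frame: x ahead of the robot, y to its left, z up, the work surface at z = 0. Lengths are in mm, angles in rad, forces in N, time in s.
With the tool pointing down it reaches from about 400 to 900 mm from the base axis. Payload 5.5 kg.
Tool frame: the origin (TCP) lies midway between the tips of the shut fingers; the grasp point (between the pads) lies 19 mm behind it (bot.grip_depth is the distance from the TCP to the grasp point, in mm); z points along the fingers, y is the line along which they close (so a half turn about z gives the same grasp; the last joint's range is limited). The gripper opens to 92 mm and grips with 3 to 60 N. Pads are 19 mm wide; open, the fingers measure 130 mm over their backs; the gripper's body (75 mm by 190 mm) begins 47 mm behind the grasp point.
Start: joints at [-0.916, 0.501, -0.427, 1.55, 0.221, 1.138, -0.21], TCP at [248.167, 600.76, 226.729] pointing down, gripper open.
Joint ranges: [-2.88, 2.88], [-0.31, 2.03], [-1.54, 1.56], [0.2, 2.42], [-1.41, 4.55], [0.19, 2.02], [-2.57, 2.57]. Speed limits (rad/s): [2.57, 2.57, 3.14, 3.14, 3.14, 3.14, 3.14].

## Interface

Orientations are given as a unit quaternion [x, y, z, w].
In Python, from workcell import bot, optics, job gives the robot as it stands.
- The arm moves only by the tool apply_moves, never from a script. Its argument "targets" is a list that holds one entry, the list of rows, each a list of 6 numbers: the shift along the tool's x, y, z each as a share of 0.3 m, from -1 to 1, then the turn, a rotation vector about the tool's x, y, z each as a share of 60 degrees, from -1 to 1. In form: [[[dx, dy, dz, rx, ry, rz], ...]]. A call has 1 to 20 rows; each row is the pose to reach, as a shift and turn from the pose commanded when the call began, along the tool's axes at that moment; what a row does not reach only later rows make up. A row lasts 1/10 s, in which the tool goes at most 50 mm and 8.59 degrees, less where a joint would pass 70% of its speed; a pose out of reach is approached as far as the arm can. A call with a number of a shift or a turn outside -1 to 1 is refused whole. A call with a gripper value outside its range is refused whole. "fingers" is the closure, from -1 (fully open) to 1 (shut), set as the call begins (left out, the last holds). The fingers move at their own pace and stop on an object; "grip_force" is the grip in N (left out, the last holds). Time passes only in rows, so rows that repeat a pose let the fingers close. It gives the time, the measured TCP pose, the force, the opening and the grip force at its end, in the units of the state.
- bot.read_state(): the state, without advancing time (a new reading comes with each control period).
- optics.capture(name): name is "scene" or "side" or "wrist"; returns a dict with "img" (480x640x3 uint8, red, green, blue), "mtx" (3x3 intrinsics, pixels), "R" (3x3) and "t" (3): a world point X has camera coordinates R X + t. Camera axes: x right, y down, z forward; pixel columns grow to the right and rows downward; lengths in mm; the calibration is good to about 2 mm. A picture is of the moment at which its call begins. There is no depth.
- job.sign_off(): hands the job in; it is judged then, once.
The state is a dict: "t": time; "joints": joint angles; "dq": joint speeds; "joint_efforts": joint torques, N m; "tool_pos": TCP position; "eef_rot": TCP orientation; "contact_force": force on the tool from outside, world axes, zero at the start; "ft_torque": the same for the moment, N m; "opening": opening from 0.0 (shut) to 1.0 (fully open); "gripper_force": force on a finger pad.
Only numpy, scipy, OpenCV 4.12 (cv2) and the standard library are available. Lean on these libraries where they do the work, as an engineer would, in place of code of your own. Each camera call takes 0.05 s, during which the arm holds its last target. There are 200 camera calls.

## Task

Pull the blue order tray by its red handle all the way out from under the shelf. Then take the yellow spring clip off its parking plate by squeezing its two paddles, carry it to the tray and finish holding it: paddles squeezed so that its jaws gape wide, jaws pointing down with the middle of the white card's top edge well in between them and not touching the card, so that a packing slip could be tucked in. Do not let go of the clip at the end, and leave the three bottles on the bench standing where they are.

Things in the scene. Friction and masses are not known exactly. Their poses are not given: they have to be found in the camera images.
- tray (a joint): slide of the blue order tray (150 x 220 mm, rim 38 mm high) on its runners: 0 = fully under the shelf, 0.16 m = fully out at its stop; friction about 2 N, stays where it is left. The tray moves along minus y of tray_handle's axes.
- tray_handle (a point): centre of the top edge, 74 mm above the bench, of the tray's red handle: an upright slab 12 mm thick along its own y, 60 mm wide along its own x, 60 mm high. It stands 39 mm in front (minus y) of the tray's end wall, with only a flat bar, 20 mm wide and 20 mm over the bench, between. Axes are the tray's and the shelf's: y along the slide, minus y is outwards, z up.
- station: the station: fixed shelf on corner posts, and the runner board under it, which carry the tray and card. Origin on the bench, axes as the handle's. Shelf board: 260 mm along x, underside 150 and top 165 mm above the bench, front edge 80 mm to minus y of the origin (75 mm behind the handle when joint tray is 0); fixed bottles on it up to 250 mm. Runner board 190 mm wide.
- card_edge (a point): white rigid order card standing upright in the tray's middle, moving with it. Origin at the middle of its top edge (orange mark), 120 mm above the bench, 155 mm behind (plus y of) the handle. 4 mm thick along its x, 100 mm wide along its y, z up. Four small fixed bottles, 76 mm high over the bench, stand in the tray 26 to 68 mm to its plus x side.
- clip: the yellow spring clip, made like a big clothes peg, about 100 g, 105 mm tall. Origin at the middle of its 11 mm thick axle; y along the axle, z up towards the paddles, minus z towards the jaws, x the way the paddles are squeezed; the same when turned half round about z. It starts jaws down, gripping the parking plate, axle 70 mm above the bench.
- clip_grip (a point): middle between the two paddles, 33 mm above the axle; clip's axes. Paddles are 36 mm wide along y and reach 12 to 56 mm above the axle; parked they form a V, about 30 mm over the outer faces at the bottom, 54 mm at the top; squeezed home they stand parallel, 28 mm over the outer faces. Squeezing here takes about 4 N to start and 8 N at the end, then meets a stop.
- clip_mouth (a point): middle between the jaw tips, 50 mm below the axle; clip's axes. The jaws are 40 mm wide along y, with inward lips over their last 8 mm. Squeezed home they gape about 26 mm at the lips and 22 mm halfway up.
- clip_half (a joint): half the opening angle of the clip: 0 = parked, gripping a 4 mm plate; 0.25 rad = paddles parallel, fully squeezed, jaws wide open; -0.04 = shut on nothing. Both halves move alike.
- stand: the clip's parking stand, fixed: grey block 90 x 100 x 20 mm, origin at the centre of its underside, z up, with an upright aluminium plate 4 mm thick (along x), 70 mm wide (along y), its top 56 mm above the bench. The clip's axle starts along the plate.
- pot_green: green bottle, 56 mm across, 100 mm high, standing loose on the bench, a bystander; origin at the centre of its underside
- pot_white: white bottle, same size, a bystander; origin at the centre of its underside
- pot_red: red bottle, same size, a bystander; origin at the centre of its underside
Things that resemble listed ones, but are neither listed nor needed, are in the scene too. There is more than one size of the clip; the job needs the largest.

How it is judged:
By the outcome, as a careful person would: the job done as asked, in the order asked, and still so for the second after the job is handed in, while the arm keeps its last pose, push and grip.
It also fails if it takes over 54 s, if anything falls off the work surface, if the arm or the gripper's body presses on something with over 40 N, if the wrist force passes 120 N, or if a joint passes its speed limit or range.

## Working session

There is one attempt and no reset: what is moved stays moved. The work goes in short steps, Python scripts to look and compute and a tool call to move; the robot and the scene stay as the last step left them, time stands still between calls to the robot, and variables do not carry over. Pictures are saved under pics/ and viewed, at most 10 in all, crops included, and the job is handed in when it is done.

Besides the shell and the picture viewer there is one more tool, called after "Call:" in YAML: its name, and indented under it one key for each argument. apply_moves: Moves the arm, as the interface text tells. Its arguments: {"type":"object","properties":{"targets":{"type":"array"},"fingers":{"type":"number"},"grip_force":{"type":"number"}},"required":["targets"]}

```bash
mkdir -p pics; ls; python3 - <<'E'
from workcell import bot,optics,job
import cv2,numpy as np,pickle
s=bot.read_state();print(s)
for n in("scene","side","wrist"):
    c=optics.capture(n);cv2.imwrite(f"pics/{n}0.png",c["img"][:,:,::-1]);pickle.dump(c,open(f"{n}0.pkl","wb"))
    print(n,c["mtx"].tolist(),np.round(c["R"],4).tolist(),np.round(c["t"],1).tolist(), "cam at",(-c["R"].T@c["t"]).round())
E
```

```text
pics
{'t': 0.0, 'joints': array([-0.91578558,  0.50185476, -0.42680486,  1.55144448,  0.22080453,
        1.13832039, -0.21031938]), 'dq': array([-9.03966982e-04,  2.72117319e-04,  4.21240719e-04, -1.89347460e-03,
       -1.26816527e-05, -2.55015121e-04, -8.19973593e-04]), 'joint_efforts': array([ 3.87217597e-04, -5.66580856e+01, -5.81634074e+00, -2.79119664e+01,
       -6.87556760e-02,  3.07967816e-02,  1.69175564e-04]), 'tool_pos': array([247.97589177, 600.07384233, 225.6775438 ]), 'eef_rot': array([ 1.94630900e-01,  9.80876060e-01, -9.57640594e-04, -2.23956847e-04]), 'contact_force': array([-0.36716399, -0.09218994,  0.6670111 ]), 'ft_torque': array([0.00314385, 0.00804163, 0.00074497]), 'gripper_force': 0.0, 'opening': 1.00013682940063}
scene [[540.3164758563937, 0.0, 317.3289354794563], [0.0, 540.3164758563937, 241.00673301112565], [0.0, 0.0, 1.0]] [[0.1526, 0.9883, -0.0071], [0.6963, -0.1126, -0.7089], [-0.7014, 0.1032, -0.7053]] [-24.7, -346.4, 1404.4] cam at [1230. -160.  745.]
side [[499.18458987547467, 0.0, 320.31561145750226], [0.0, 499.18458987547467, 239.78230626203072], [0.0, 0.0, 1.0]] [[-0.9838, 0.1785, -0.0147], [0.117, 0.5787, -0.8071], [-0.1356, -0.7958, -0.5902]] [614.3, 47.2, 1179.6] cam at [759. 802. 743.]
wrist [[416.31355151104907, 0.0, 322.1293419679753], [0.0, 416.31355151104907, 238.91969284415214], [0.0, 0.0, 1.0]] [[0.3822, 0.9241, -0.0013], [0.8863, -0.3661, 0.2836], [0.2616, -0.1095, -0.959]] [-648.4, -36.2, 390.7] cam at [178. 629. 384.]
```

View pics/scene0.png

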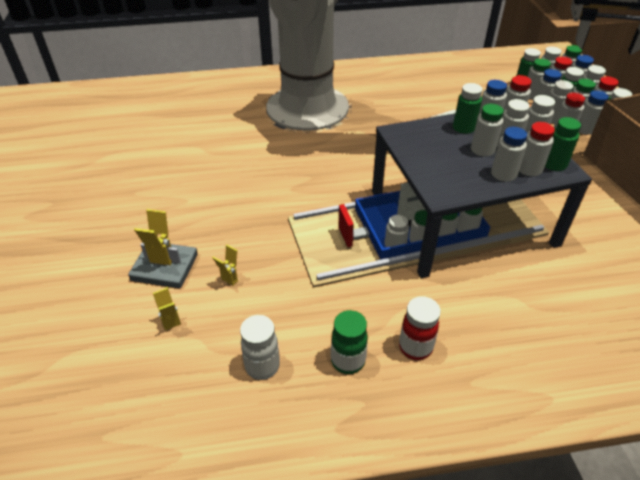

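View pics/side0.png

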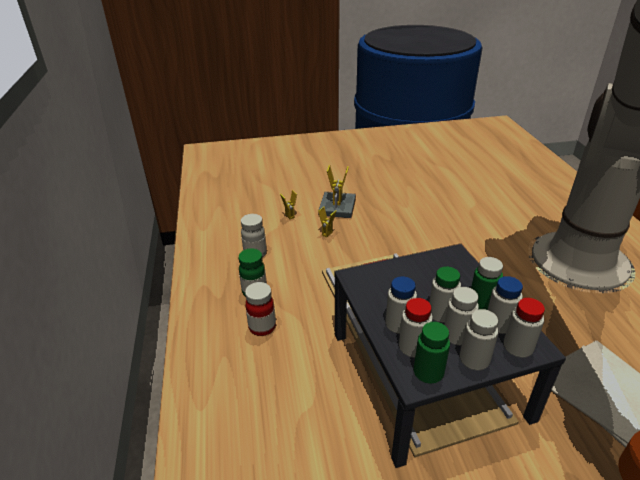

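Clip candidates in the scene image: the one on the grey stand at (155,240), a small one at (228,267), and another small one at (167,310). By the description, the one gripping the plate on the grey block is the largest. I'll check that choice and the handle in one crop.

```bash
python3 - <<'E'
import cv2,numpy as np
a=cv2.imread("pics/scene0.png");b=cv2.imread("pics/side0.png")
f=lambda im,x,y,w,h:cv2.resize(im[y:y+h,x:x+w],(400,300),interpolation=cv2.INTER_CUBIC)
A=f(a,120,200,133,100);B=f(a,300,175,133,100);C=f(b,270,150,120,90);D=f(a,280,180,280,210)
cv2.imwrite("pics/crop1.png",np.vstack([np.hstack([A,B]),np.hstack([C,D])]))
E
```

```text
(no output)
```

View pics/crop1.png

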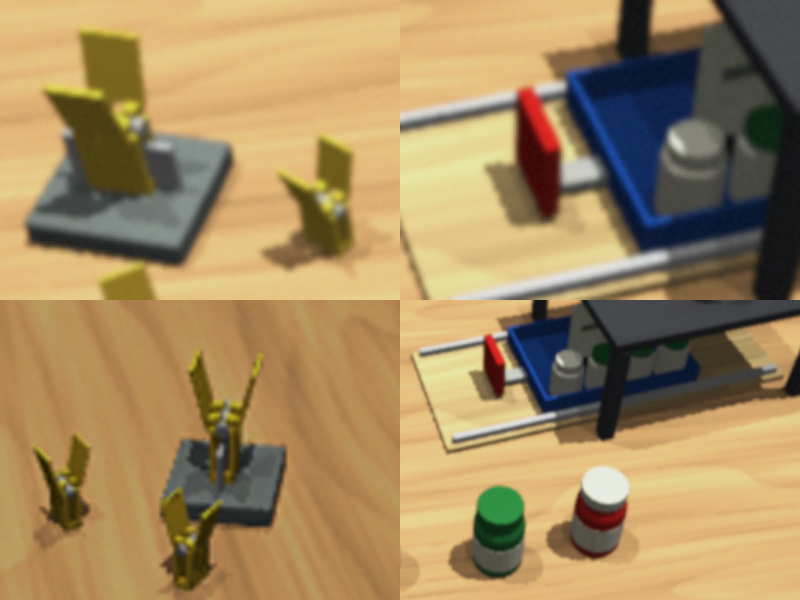

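The crop confirms the large clip astride the plate on the grey block. The other two are smaller and free-standing. The red handle's top edge runs from scene (341,205) to (352,226). Next I'll compute poses.

```bash
cat > h.py <<'E'
import numpy as np,pickle,cv2
def load(n): return pickle.load(open(n+".pkl","rb"))
def onz(c,px,z):
    px=np.atleast_2d(px).astype(float);o=-c["R"].T@c["t"]
    d=(c["R"].T@np.linalg.inv(c["mtx"])@np.c_[px,np.ones(len(px))].T).T
    return o+d*((z-o[2])/d[:,2])[:,None]
def proj(c,X):
    q=(c["R"]@np.atleast_2d(X).T).T+c["t"];q=q@c["mtx"].T;return q[:,:2]/q[:,2:]
E
python3 - <<'E'
from h import *
np.set_printoptions(suppress=True,precision=1)
s,d=load("scene0"),load("side0")
print("shelf s",onz(s,[[377,129],[432,203],[585,181],],165))
print("shelf d",onz(d,[[335,268],[463,247],[553,350],[387,392]],165))
print("stand s",onz(s,[[145,245],[197.1,248.5],[180.5,282.5],[130,274.8]],20))
k=lambda x,y:(270+x*.3,150+(y-300)*.3)
print("stand d",onz(d,[k(185,440),k(285,446),k(272,512),k(166,500)],20))
# red handle mask
for n,c in(("s",s),):
    hsv=cv2.cvtColor(c["img"],cv2.COLOR_RGB2HSV);m=((hsv[...,0]<8)|(hsv[...,0]>172))&(hsv[...,1]>150)&(hsv[...,2]>60)
    m=m.astype(np.uint8);m[:,:320]=0;m[:,380:]=0;m[:190]=0;m[260:]=0
    cs=max(cv2.findContours(m,0,2)[0],key=cv2.contourArea);print(cv2.approxPolyDP(cs,1.5,True)[:,0].tolist())
print("handle top",onz(s,[[339.5,206],[344.5,205],[352.5,226],[348,228]],74))
E
```

```text
shelf s [[370.5  84.9 165. ]
 [596.3 123.6 165. ]
 [583.  397.4 165. ]]
shelf d [[615.2 112.9 165. ]
 [362.7  99.  165. ]
 [334.8 365.5 165. ]
 [599.2 390.9 165. ]]
stand s [[ 467.7 -377.3   20. ]
 [ 492.9 -279.6   20. ]
 [ 573.4 -308.4   20. ]
 [ 540.5 -398.6   20. ]]
stand d [[ 537.4 -395.6   20. ]
 [ 456.9 -368.8   20. ]
 [ 490.7 -272.4   20. ]
 [ 569.9 -306.5   20. ]]
[[342, 204], [339, 210], [340, 229], [346, 244], [349, 246], [352, 240], [352, 222], [346, 208]]
handle top [[477.3  -5.9  74. ]
 [476.    3.9  74. ]
 [535.    7.3  74. ]
 [538.9  -1.7  74. ]]
```

```bash
cat >> h.py <<'E'
from scipy.spatial.transform import Rotation as Ro
def down(yaw): # tool x at heading yaw (deg), z down
    a=np.radians(yaw);x=np.array([np.cos(a),np.sin(a),0]);z=np.array([0,0,-1.]);return np.c_[x,np.cross(z,x),z]
def row(p,q,target,yaw):
    R=Ro.from_quat(q);sh=R.inv().apply(np.array(target)-p)/300
    rv=(R.inv()*Ro.from_matrix(down(yaw))).as_rotvec(degrees=True)/60
    return np.round(np.r_[sh,rv],4).tolist()
E
python3 - <<'E'
from h import *
from workcell import bot
s=bot.read_state();p,q=s["tool_pos"],s["eef_rot"]
print(row(p,q,[290,480,350],157.5-20))
p2=np.array([290,480,350]);q2=Ro.from_matrix(down(137.5)).as_quat()
print(row(p2,q2,[400,220,360],115))
p3=np.array([400,220,360]);q3=Ro.from_matrix(down(115)).as_quat()
print(row(p3,q3,[505,-50,300],94.5))
E
```

```text
[-0.2825, -0.3177, -0.4132, -0.0014, 0.0001, 0.3343]
[-0.8558, -0.3913, -0.0333, 0.0, 0.0, 0.375]
[-0.9636, -0.0631, 0.2, 0.0, 0.0, 0.3417]
```

Call:
apply_moves:
  targets:
    - [[0,0,-0.41,0,0,0],[0,0,-0.41,0,0,0],[-0.28,-0.32,-0.41,0,0,0.33],[-0.28,-0.32,-0.41,0,0,0.33],[-0.28,-0.32,-0.41,0,0,0.33],[-0.28,-0.32,-0.41,0,0,0.33]]

```text
t: 0.75
tool_pos: [292.5, 476.0, 350.9]
eef_rot: [0.364, 0.931, 0.0, 0.002]
contact_force: [-0.2, -0.3, 0.0]
opening: 1.002
gripper_force: 0.0
```

Call:
apply_moves:
  targets:
    - [[-0.86,-0.39,-0.04,0,0,0.375],[-0.86,-0.39,-0.04,0,0,0.375],[-0.86,-0.39,-0.04,0,0,0.375],[-0.86,-0.39,-0.04,0,0,0.375],[-0.86,-0.39,-0.04,0,0,0.375],[-0.86,-0.39,-0.04,0,0,0.375],[-0.86,-0.39,-0.04,0,0,0.375]]

```text
t: 1.45
tool_pos: [403.7, 215.4, 361.7]
eef_rot: [0.539, 0.843, -0.0, 0.001]
contact_force: [-0.3, 1.3, 0.4]
opening: 0.993
gripper_force: 0.0
```

Call:
apply_moves:
  targets:
    - [[-0.96,-0.06,0.2,0,0,0.34],[-0.96,-0.06,0.2,0,0,0.34],[-0.96,-0.06,0.2,0,0,0.34],[-0.96,-0.06,0.2,0,0,0.34],[-0.96,-0.06,0.2,0,0,0.34],[-0.96,-0.06,0.2,0,0,0.34],[-0.96,-0.06,0.2,0,0,0.34],[-0.96,-0.06,0.2,0,0,0.34],[-0.96,-0.06,0.2,0,0,0.34]]

```text
t: 2.35
tool_pos: [508.2, -45.7, 301.5]
eef_rot: [0.675, 0.738, 0.0, -0.001]
contact_force: [0.1, 0.4, 0.7]
opening: 0.999
gripper_force: 0.0
```

```bash
python3 - <<'E'
from h import *
from workcell import bot,optics
s=bot.read_state();print(s["t"],s["tool_pos"],Ro.from_quat(s["eef_rot"]).as_matrix().round(3),s["joints"])
c=optics.capture("wrist");pickle.dump(c,open("w1.pkl","wb"));cv2.imwrite("pics/w1.png",c["img"][:,:,::-1])
E
```

```text
2.35 [508.17806499 -45.72145205 301.46571653] [[-0.088  0.996 -0.001]
 [ 0.996  0.088  0.001]
 [ 0.001 -0.    -1.   ]] [-0.12450945  0.14795971  0.18130849  1.82187953 -0.0298673   1.17492637
  0.15449248]
```

View pics/w1.png

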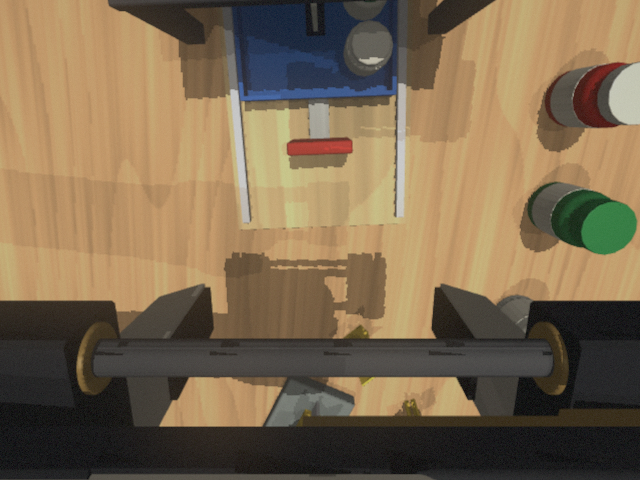

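Wrist view: the red handle's top spans (287,143) to (352,150), with the blue end wall at row 98 and the grey bar between. Measuring the handle now.

```bash
python3 - <<'E'
from h import *
np.set_printoptions(suppress=True,precision=1)
c=load("w1")
print("cam",-c["R"].T@c["t"])
hsv=cv2.cvtColor(c["img"],cv2.COLOR_RGB2HSV);m=((hsv[...,0]<8)|(hsv[...,0]>172))&(hsv[...,1]>150)&(hsv[...,2]>60)
m=m.astype(np.uint8);m[:,400:]=0;m[200:]=0
cs=max(cv2.findContours(m,0,2)[0],key=cv2.contourArea);b=cv2.boxPoints(cv2.minAreaRect(cs));print(b);print(onz(c,b,74))
print([ (r,c["img"][r,320].tolist()) for r in range(134,160,2)])
print("rims",onz(c,[[245,98],[391,94]],38), "rail ends",onz(c,[[246,221],[400,215]],16))
from workcell import bot
s=bot.read_state();p,q=s["tool_pos"],s["eef_rot"]
E
```

```text
cam [501.9  29.5 459.9]
[[286.8 142.4]
 [350.8 138.1]
 [351.7 152. ]
 [287.7 156.2]]
[[471.9   4.2  74. ]
 [529.2  13.   74. ]
 [531.4   0.9  74. ]
 [473.5  -8.   74. ]]
[(134, [164, 161, 148]), (136, [163, 162, 149]), (138, [132, 117, 109]), (140, [96, 54, 44]), (142, [163, 68, 57]), (144, [175, 70, 59]), (146, [172, 68, 57]), (148, [171, 67, 56]), (150, [168, 67, 55]), (152, [162, 69, 55]), (154, [121, 79, 58]), (156, [128, 110, 79]), (158, [132, 114, 83])]
rims [[426.5  39.9  38. ]
 [565.7  55.8  38. ]] rail ends [[428.2 -87.5  16. ]
 [595.6 -66.   16. ]]
```

```bash
python3 - <<'E'
from h import *
from workcell import bot
c=load("w1");print(onz(c,[[235,90],[246,221],[402,90],[400,215]],16).round(1).tolist())
s=bot.read_state();p,q=s["tool_pos"],s["eef_rot"]
print(row(p,q,[503,2,140],97),row(p,q,[503,2,44],97))
E
```

```text
[[412.3, 47.2, 16.0], [428.2, -87.5, 16.0], [579.6, 61.9, 16.0], [595.6, -66.0, 16.0]]
[0.1593, -0.003, 0.5391, -0.0001, -0.0008, -0.0321] [0.1591, -0.003, 0.8591, -0.0001, -0.0008, -0.0321]
```

Call:
apply_moves:
  targets:
    - [[0.16,0,0.54,0,0,-0.03],[0.16,0,0.54,0,0,-0.03],[0.16,0,0.54,0,0,-0.03],[0.16,0,0.54,0,0,-0.03],[0.16,0,0.54,0,0,-0.03],[0.16,0,0.65,0,0,-0.03],[0.16,0,0.75,0,0,-0.03],[0.16,0,0.86,0,0,-0.03],[0.16,0,0.86,0,0,-0.03]]

```text
t: 3.3
tool_pos: [502.2, 0.2, 42.0]
eef_rot: [0.664, 0.747, -0.001, -0.002]
contact_force: [-0.7, 0.5, 1.0]
opening: 0.999
gripper_force: 0.0
```

Call:
apply_moves:
  targets:
    - [[0,0,0,0,0,0],[0,0,0,0,0,0],[0,0,0,0,0,0],[0,0,0,0,0,0],[0,0,0,0,0,0],[0,0,0,0,0,0]]
  fingers: 1
  grip_force: 20

```text
t: 3.9
tool_pos: [501.7, -0.8, 44.4]
eef_rot: [0.665, 0.747, -0.001, -0.002]
contact_force: [-7.6, 0.2, 9.9]
opening: 0.653
gripper_force: 20.0
```

Call:
apply_moves:
  targets:
    - [[-0.05,0,0,0,0,0],[-0.1,0,0,0,0,0],[-0.15,0,0,0,0,0],[-0.2,0,0,0,0,0],[-0.25,0,0,0,0,0],[-0.3,0,0,0,0,0],[-0.35,0,0,0,0,0],[-0.35,0,0,0,0,0]]

```text
t: 4.7
tool_pos: [515.2, -107.4, 44.4]
eef_rot: [0.666, 0.746, -0.001, -0.0]
contact_force: [-4.5, -3.2, 9.1]
opening: 0.65
gripper_force: 20.0
```

Call:
apply_moves:
  targets:
    - [[-0.03,0,0,0,0,0],[-0.06,0,0,0,0,0],[-0.09,0,0,0,0,0],[-0.09,0,0,0,0,0]]

```text
t: 5.1
tool_pos: [518.4, -132.6, 44.4]
eef_rot: [0.665, 0.747, -0.001, -0.0]
contact_force: [-3.4, -2.5, 7.8]
opening: 0.652
gripper_force: 20.0
```

Call:
apply_moves:
  targets:
    - [[-0.03,0,0,0,0,0],[-0.06,0,0,0,0,0],[-0.06,0,0,0,0,0]]

```text
t: 5.4
tool_pos: [519.3, -140.1, 43.3]
eef_rot: [0.663, 0.749, 0.002, -0.006]
contact_force: [-6.3, 17.9, 7.7]
opening: 0.649
gripper_force: 20.0
```

Call:
apply_moves:
  targets:
    - [[-0.03,0,0,0,0,0],[-0.05,0,0,0,0,0],[-0.05,0,0,0,0,0]]

```text
t: 5.7
tool_pos: [523.9, -163.8, 44.1]
eef_rot: [0.665, 0.747, 0.0, 0.001]
contact_force: [0.6, -1.1, 0.0]
opening: 0.455
gripper_force: 0.0
```

```bash
python3 - <<'E'
from h import *
from workcell import bot
s=bot.read_state();p,q=s["tool_pos"],s["eef_rot"]
t1=p+[0,0,245];print(row(p,q,t1,97)); print(row(t1,Ro.from_matrix(down(97)).as_quat(),[501,-385,290],71))
E
```

```text
[-0.0003, 0.0012, -0.8167, 0.0014, 0.0004, -0.0049]
[-0.7225, -0.1657, -0.003, 0.0, 0.0, 0.4333]
```

Call:
apply_moves:
  targets:
    - [[0,0,-0.16,0,0,0],[0,0,-0.32,0,0,0],[0,0,-0.48,0,0,0],[0,0,-0.64,0,0,0],[0,0,-0.82,0,0,0],[0,0,-0.82,0,0,0]]
  fingers: -1

```text
t: 6.3
tool_pos: [527.3, -166.0, 297.8]
eef_rot: [0.665, 0.746, 0.003, 0.006]
contact_force: [0.8, -0.1, 0.7]
opening: 0.929
gripper_force: 0.0
```

```bash
python3 - <<'E'
from h import *
from workcell import bot,optics
c=optics.capture("wrist");pickle.dump(c,open("w2.pkl","wb"));a=c["img"][:,:,::-1]
d=optics.capture("scene");pickle.dump(d,open("s2.pkl","wb"));b=d["img"][:,:,::-1]
cv2.imwrite("pics/w2.png",np.hstack([cv2.resize(a[:300],(400,300)),cv2.resize(b[100:400,100:500],(400,300))]))
E
```

```text
(no output)
```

View pics/w2.png

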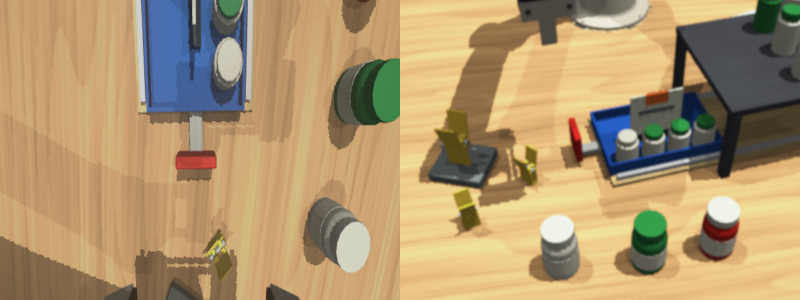

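The tray is out: its end wall lies at the rail ends, the card's orange mark is clear of the shelf, and the bottles are untouched. I'll measure the handle's travel numerically while moving on to the clip.

```bash
python3 - <<'E'
from h import *
np.set_printoptions(suppress=True,precision=1)
from workcell import bot
c=load("w2");hsv=cv2.cvtColor(c["img"],cv2.COLOR_RGB2HSV);m=((hsv[...,0]<8)|(hsv[...,0]>172))&(hsv[...,1]>150)&(hsv[...,2]>60)
m=m.astype(np.uint8);m[:,400:]=0;m[300:]=0;m[:120]=0
cs=max(cv2.findContours(m,0,2)[0],key=cv2.contourArea);b=cv2.boxPoints(cv2.minAreaRect(cs));X=onz(c,b,74);print(b,X,X.mean(0))
d=load("s2");hsv=cv2.cvtColor(d["img"],cv2.COLOR_RGB2HSV);m=((hsv[...,0]>3)&(hsv[...,0]<14)&(hsv[...,1]>150)&(hsv[...,2]>120)).astype(np.uint8);m[:180]=0;m[260:]=0;m[:,:320]=0;m[:,400:]=0
for k in cv2.findContours(m,0,2)[0]:
    if cv2.contourArea(k)>10: print("orange",cv2.boundingRect(k),k[:,0].tolist())
h=X.mean(0);u=np.array([-np.sin(np.radians(7)),np.cos(np.radians(7)),0]);print("card pred",h+155*u+[0,0,46],proj(d,h+155*u+[0,0,46]))
s=bot.read_state();p,q=s["tool_pos"],s["eef_rot"];print(p,row(p,q,[501,-385,290],71))
E
```

```text
[[281. 154.]
 [345. 154.]
 [345. 168.]
 [281. 168.]] [[ 489.1 -128.5   74. ]
 [ 546.4 -122.    74. ]
 [ 548.1 -134.4   74. ]
 [ 490.2 -141.    74. ]] [ 518.4 -131.5   74. ]
orange (346, 190, 22, 7) [[363, 190], [362, 191], [358, 191], [357, 192], [353, 192], [352, 193], [349, 193], [348, 194], [347, 194], [346, 195], [347, 196], [348, 196], [349, 195], [354, 195], [355, 194], [359, 194], [360, 193], [364, 193], [365, 192], [367, 192], [367, 190]]
card pred [499.6  22.4 120. ] [[357.8 193.1]]
[ 524.5 -165.   292.2] [-0.7195, -0.1621, 0.0079, 0.0055, 0.0007, 0.4267]
```

```bash
python3 - <<'E'
from h import *
from workcell import bot
s=bot.read_state();p,q=s["tool_pos"],s["eef_rot"];print(row(p,q,[515.7,-110,110],97),row(p,q,[515.7,-110,46],97))
E
```

```text
[0.1867, -0.0113, 0.6069, 0.0052, 0.0019, -0.0066] [0.1871, -0.0125, 0.8203, 0.0052, 0.0019, -0.0066]
```

Call:
apply_moves:
  targets:
    - [[0.187,-0.01,0.4,0,0,0],[0.187,-0.01,0.4,0,0,0],[0.187,-0.01,0.4,0,0,0],[0.187,-0.01,0.5,0,0,0],[0.187,-0.01,0.6,0,0,0],[0.187,-0.01,0.6,0,0,0],[0.187,-0.01,0.6,0,0,0]]
  fingers: 1

```text
t: 7.1
tool_pos: [512.3, -109.0, 108.6]
eef_rot: [0.665, 0.747, -0.001, -0.001]
contact_force: [-0.3, -0.4, -0.2]
opening: 0.436
gripper_force: 0.0
```

Call:
apply_moves:
  targets:
    - [[0,0,0.08,0,0,0],[0,0,0.15,0,0,0],[0,0,0.21,0,0,0],[0,0,0.21,0,0,0]]

```text
t: 7.5
tool_pos: [512.9, -109.0, 46.2]
eef_rot: [0.665, 0.747, -0.0, -0.001]
contact_force: [-0.7, -0.4, -1.1]
opening: 0.093
gripper_force: 0.0
```

Call:
apply_moves:
  targets:
    - [[-0.02,0,0,0,0,0],[-0.04,0,0,0,0,0],[-0.055,0,0,0,0,0],[-0.055,0,0,0,0,0]]

```text
t: 7.9
tool_pos: [515.8, -115.0, 48.0]
eef_rot: [0.662, 0.749, 0.003, -0.004]
contact_force: [-3.2, 24.0, 5.2]
opening: 0.006
gripper_force: 12.1
```

The tug met 24 N at once, so the tray is at its stop. Backing off, rising, and moving to view the clip.

Call:
apply_moves:
  targets:
    - [[0.05,0,0,0,0,0],[0.05,0,0,0,0,0],[0.05,0,-0.2,0,0,0],[0.05,0,-0.35,0,0,0],[0.05,0,-0.5,0,0,0],[0.05,0,-0.65,0,0,0],[0.05,0,-0.8,0,0,0],[0.05,0,-0.8,0,0,0]]

```text
t: 8.7
tool_pos: [518.0, -113.4, 295.1]
eef_rot: [0.666, 0.746, 0.004, 0.006]
contact_force: [0.6, 0.0, -0.8]
opening: 0.004
gripper_force: 0.0
```

```bash
python3 - <<'E'
from h import *
from workcell import bot
s=bot.read_state();p,q=s["tool_pos"],s["eef_rot"];print(p,row(p,q,[501,-385,290],71))
E
```

```text
[ 518.01058952 -113.44280766  295.1368665 ] [-0.8929, -0.1589, 0.0188, 0.0144, 0.0011, 0.4248]
```

Call:
apply_moves:
  targets:
    - [[-0.89,-0.16,0.02,0.01,0,0.42],[-0.89,-0.16,0.02,0.01,0,0.42],[-0.89,-0.16,0.02,0.01,0,0.42],[-0.89,-0.16,0.02,0.01,0,0.42],[-0.89,-0.16,0.02,0.01,0,0.42],[-0.89,-0.16,0.02,0.01,0,0.42],[-0.89,-0.16,0.02,0.01,0,0.42],[-0.89,-0.16,0.02,0.01,0,0.42]]
  fingers: -1

```text
t: 9.5
tool_pos: [496.2, -382.4, 280.8]
eef_rot: [0.813, 0.583, -0.004, -0.003]
contact_force: [-0.0, 0.9, 0.0]
opening: 0.652
gripper_force: 0.0
```

```bash
python3 - <<'E'
from h import *
from workcell import bot,optics
s=bot.read_state();print(s["tool_pos"],s["joints"])
c=optics.capture("wrist");pickle.dump(c,open("w3.pkl","wb"));cv2.imwrite("pics/w3.png",c["img"][:,:,::-1])
E
```

```text
[ 496.19166165 -382.40443685  280.79537412] [ 0.36151181  0.39776693  0.3354572   1.56511202 -0.13043992  1.21032422
  0.39348959]
```

View pics/w3.png

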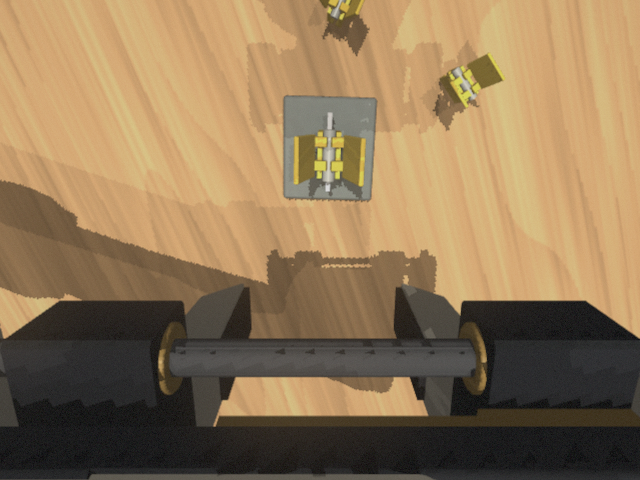

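Wrist view: the clip sits astride the plate, with paddle tops at columns 296 and 362, rows 137–184, and the axle near (329,156). It is almost aligned with the gripper.

```bash
python3 - <<'E'
from h import *
np.set_printoptions(suppress=True,precision=1)
from workcell import bot
c=load("w3")
hsv=cv2.cvtColor(c["img"],cv2.COLOR_RGB2HSV);m=((hsv[...,0]>18)&(hsv[...,0]<32)&(hsv[...,1]>200)).astype(np.uint8)
m[:100]=0;m[210:]=0;m[:,:285]=0;m[:,:]*=1;m[:,376:]=0
ys,xs=np.nonzero(m);print(xs.min(),xs.max(),ys.min(),ys.max())
T=onz(c,[[296,137],[296,184],[363,137],[363,184]],126);print("paddle tops",T,T.mean(0))
print("axle",onz(c,[[329,155]],75))
P=onz(c,[[330,113],[329,192]],56);print("plate",P,np.degrees(np.arctan2(*(P[0]-P[1])[[1,0]])))
S=onz(c,[[285,96],[376,98],[371,200],[285,199]],20);print("stand",S,S.mean(0))
s=bot.read_state();p,q=s["tool_pos"],s["eef_rot"]
print("yaw",Ro.from_quat(q).as_matrix()[:,0])
E
```

```text
Traceback (most recent call last):
ValueError: zero-size array to reduction operation minimum which has no identity
```

```bash
python3 - <<'E'
from h import *
np.set_printoptions(suppress=True,precision=1)
from workcell import bot
c=load("w3")
hsv=cv2.cvtColor(c["img"],cv2.COLOR_RGB2HSV);print(hsv[160,296],hsv[160,363])
T=onz(c,[[296,137],[296,184],[363,137],[363,184]],126);print("paddle tops",T,T.mean(0))
print("axle",onz(c,[[329,155]],75))
P=onz(c,[[330,113],[329,192]],56);print("plate",P,np.degrees(np.arctan2(*(P[0]-P[1])[[1,0]])))
S=onz(c,[[285,96],[376,98],[371,200],[285,199]],20);print("stand",S,S.mean(0))
s=bot.read_state();p,q=s["tool_pos"],s["eef_rot"]
print("yaw",Ro.from_quat(q).as_matrix()[:,0])
E
```

```text
[ 23 160 212] [ 25 158 213]
paddle tops [[ 496.7 -318.5  126. ]
 [ 485.1 -351.   126. ]
 [ 543.1 -334.2  126. ]
 [ 533.  -367.1  126. ]] [ 514.5 -342.7  126. ]
axle [[ 514.3 -343.    75. ]]
plate [[ 526.2 -310.4   56. ]
 [ 503.2 -376.7   56. ]] 70.83411971008898
stand [[ 490.8 -281.9   20. ]
 [ 572.4 -311.4   20. ]
 [ 539.3 -404.4   20. ]
 [ 456.4 -375.4   20. ]] [ 514.7 -343.3   20. ]
yaw [ 0.3  0.9 -0. ]
```

```bash
python3 - <<'E'
from h import *
from workcell import bot
s=bot.read_state();p,q=s["tool_pos"],s["eef_rot"];print(p,row(p,q,[514.5,-343,180],70.8),row(p,q,[514.5,-343,84],70.8))
E
```

```text
[ 497.01567383 -380.89905379  280.83548723] [0.1389, 0.0184, 0.3357, -0.0095, 0.0017, 0.0107] [0.1395, 0.0216, 0.6557, -0.0095, 0.0017, 0.0107]
```

Call:
apply_moves:
  targets:
    - [[0.14,0.02,0.1,0,0,0.01],[0.14,0.02,0.34,0,0,0.01],[0.14,0.02,0.34,0,0,0.01],[0.14,0.02,0.34,0,0,0.01],[0.14,0.02,0.34,0,0,0.01],[0.14,0.02,0.34,0,0,0.01]]

```text
t: 10.15
tool_pos: [516.5, -343.8, 181.0]
eef_rot: [0.815, 0.58, -0.003, -0.002]
contact_force: [-0.1, -0.9, -0.2]
opening: 1.002
gripper_force: 0.0
```

```bash
python3 - <<'E'
from h import *
from workcell import bot
s=bot.read_state();p,q=s["tool_pos"],s["eef_rot"];print(p,s["opening"],row(p,q,[514.5,-343,84],70.8))
E
```

```text
[ 516.50606918 -343.7966031   180.95602306] 1.0024955037972838 [0.0013, -0.0051, 0.3232, -0.006, 0.0028, 0.0013]
```

Call:
apply_moves:
  targets:
    - [[0,-0.005,0.08,0,0,0],[0,-0.005,0.16,0,0,0],[0,-0.005,0.24,0,0,0],[0,-0.005,0.32,0,0,0],[0,-0.005,0.32,0,0,0],[0,-0.005,0.32,0,0,0]]

```text
t: 10.75
tool_pos: [513.5, -343.3, 84.1]
eef_rot: [0.815, 0.58, -0.004, -0.003]
contact_force: [1.1, -0.2, 0.4]
opening: 1.004
gripper_force: 0.0
```

Call:
apply_moves:
  targets:
    - [[0,0,0,0,0,0],[0,0,0,0,0,0],[0,0,0,0,0,0],[0,0,0,0,0,0],[0,0,0,0,0,0],[0,0,0,0,0,0],[0,0,0,0,0,0],[0,0,0,0,0,0],[0,0,0,0,0,0],[0,0,0,0,0,0]]
  fingers: 1
  grip_force: 20

```text
t: 11.75
tool_pos: [515.8, -344.0, 84.7]
eef_rot: [0.815, 0.58, -0.002, -0.0]
contact_force: [1.8, -0.4, 6.2]
opening: 0.298
gripper_force: 20.0
```

Call:
apply_moves:
  targets:
    - [[0,0,-0.03,0,0,0],[0,0,-0.07,0,0,0],[0,0,-0.12,0,0,0],[0,0,-0.18,0,0,0],[0,0,-0.26,0,0,0],[0,0,-0.34,0,0,0],[0,0,-0.43,0,0,0],[0,0,-0.52,0,0,0],[0,0,-0.52,0,0,0]]

```text
t: 12.65
tool_pos: [516.2, -344.4, 243.9]
eef_rot: [0.815, 0.579, -0.002, 0.0]
contact_force: [0.4, -0.9, -1.0]
opening: 0.3
gripper_force: 20.0
```

```bash
python3 - <<'E'
from h import *
from workcell import bot
s=bot.read_state();p,q=s["tool_pos"],s["eef_rot"];print(p,s["opening"],row(p,q,[507,-100,245],90))
print(row(np.array([507,-100,245]),Ro.from_matrix(down(90)).as_quat(),[500,22,245],97))
E
```

```text
[ 516.17129337 -344.41994884  243.94017001] 0.29977708489221405 [0.7595, -0.2964, -0.0057, -0.0028, 0.0032, -0.3195]
[0.4067, -0.0233, 0.0, 0.0, 0.0, -0.1167]
```

Call:
apply_moves:
  targets:
    - [[0.08,-0.03,0,0,0,-0.03],[0.16,-0.06,0,0,0,-0.06],[0.24,-0.09,0,0,0,-0.1],[0.32,-0.12,0,0,0,-0.13],[0.4,-0.15,0,0,0,-0.16],[0.48,-0.18,0,0,0,-0.2],[0.56,-0.22,0,0,0,-0.24],[0.64,-0.25,0,0,0,-0.27],[0.72,-0.28,0,0,0,-0.3],[0.76,-0.3,0,0,0,-0.32],[0.76,-0.3,0,0,0,-0.32]]

```text
t: 13.75
tool_pos: [503.5, -95.8, 238.7]
eef_rot: [0.705, 0.709, -0.003, -0.005]
contact_force: [-0.5, -0.1, -1.4]
opening: 0.298
gripper_force: 20.0
```

Call:
apply_moves:
  targets:
    - [[0.08,0,0,0,0,-0.02],[0.16,0,0,0,0,-0.05],[0.24,-0.01,0,0,0,-0.08],[0.32,-0.02,0,0,0,-0.12],[0.38,-0.02,0,0,0,-0.12],[0.4,-0.02,0,0,0,-0.12],[0.4,-0.02,0,0,0,-0.12]]

```text
t: 14.45
tool_pos: [497.7, 23.5, 239.1]
eef_rot: [0.66, 0.752, -0.003, -0.004]
contact_force: [-0.4, -0.5, -1.1]
opening: 0.297
gripper_force: 20.0
```

```bash
python3 - <<'E'
from h import *
from workcell import bot,optics
s=bot.read_state();p,q=s["tool_pos"],s["eef_rot"];print(p,s["opening"],s["gripper_force"])
d=optics.capture("scene");pickle.dump(d,open("s4.pkl","wb"));b=d["img"][:,:,::-1]
e=optics.capture("side")["img"][:,:,::-1];pickle.dump(e,open("e4.pkl","wb"))
w=optics.capture("wrist");pickle.dump(w,open("w4.pkl","wb"));a=w["img"][:,:,::-1]
cv2.imwrite("pics/m4.png",np.hstack([cv2.resize(b[90:290,270:470],(400,400),interpolation=2),cv2.resize(a,(400,300))[:,:].repeat(1,0) if 0 else cv2.resize(a[:,80:560],(400,400))]))
print("orange px for card",proj(w,[499.6,22.4,120]),proj(d,[499.6,22.4,120]))
R=Ro.from_quat(q).as_matrix();ax=p+R@[0,0,14.5];mo=p+R@[0,0,64.5]
print("mouth",mo,proj(d,mo),"heading",np.degrees(np.arctan2(R[1,0],R[0,0])))
E
```

```text
[497.74134741  23.53310117 239.10483007] 0.29664896325828227 19.997415840625763
orange px for card [[326.07998414 229.378171  ]] [[357.81166638 193.1133474 ]]
mouth [497.06544648  23.60377486 174.6084103 ] [[359.63557588 167.7703643 ]] heading 97.44705913560455
```

View pics/m4.png

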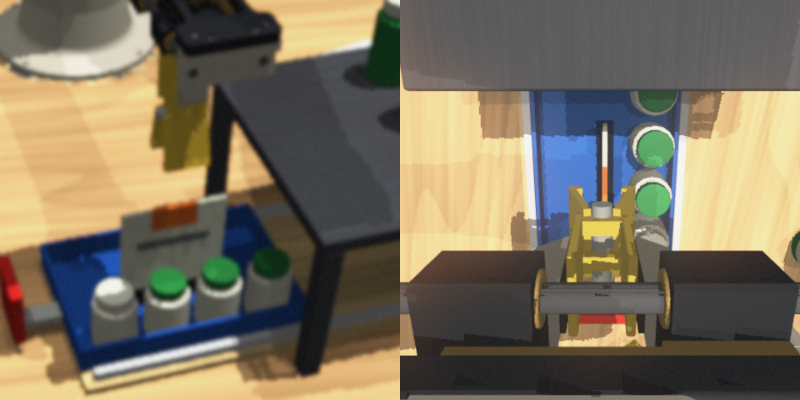

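The clip is held with jaws gaping, above the card. The orange mark shows at about wrist (325,218), in line with the clip's mid-plane. I'll check the lateral offset.

```bash
python3 - <<'E'
from h import *
np.set_printoptions(suppress=True,precision=1)
from workcell import bot
w=load("w4");im=w["img"].astype(int)
for r in (180,190,195,200,205,210,215):
    L=im[r,305:345];print(r,[(305+i,*v) for i,v in enumerate(L.tolist()) if v[0]>v[2]-10 and v[0]>110][:12])
c=lambda px:onz(w,px,120)
R=load("s4");hsv=cv2.cvtColor(R["img"],cv2.COLOR_RGB2HSV);m=((hsv[...,0]>3)&(hsv[...,0]<14)&(hsv[...,1]>150)&(hsv[...,2]>120)).astype(np.uint8);m[:180]=0;m[220:]=0;m[:,:330]=0;m[:,390:]=0
k=max(cv2.findContours(m,0,2)[0],key=cv2.contourArea);print(cv2.boundingRect(k))
print(c([[325,180],[325,200],[325,215]]))
s=bot.read_state();p,q=s["tool_pos"],s["eef_rot"];M=Ro.from_quat(q).as_matrix();print(p,M)
# lateral mouth offset relative to card in card x for target, moves
print(row(p,q,[499.6,22.4,166],97))
E
```

```text
180 [(322, 139, 139, 128), (323, 224, 223, 204), (324, 240, 239, 226), (325, 240, 239, 225), (326, 240, 239, 227), (327, 240, 239, 226), (328, 223, 223, 206)]
190 [(322, 144, 142, 132), (323, 226, 225, 208), (324, 240, 240, 228), (325, 241, 240, 227), (326, 241, 240, 228), (327, 241, 241, 228), (328, 221, 220, 203)]
195 [(322, 140, 141, 131), (323, 224, 224, 206), (324, 239, 239, 225), (325, 240, 239, 227), (326, 240, 240, 228), (327, 240, 239, 226), (328, 220, 219, 200)]
200 [(322, 160, 109, 87), (323, 230, 167, 123), (324, 234, 180, 138), (325, 234, 181, 138), (326, 235, 185, 143), (327, 238, 192, 148), (328, 221, 167, 129), (329, 116, 83, 70)]
205 [(322, 170, 101, 77), (323, 234, 141, 88), (324, 235, 141, 87), (325, 234, 141, 87), (326, 234, 142, 87), (327, 234, 140, 87), (328, 217, 126, 82), (329, 123, 83, 69)]
210 [(322, 165, 99, 72), (323, 234, 139, 86), (324, 233, 139, 85), (325, 234, 142, 88), (326, 234, 140, 88), (327, 235, 143, 88), (328, 213, 124, 84)]
215 [(322, 166, 99, 73), (323, 233, 139, 83), (324, 234, 143, 89), (325, 232, 138, 83), (326, 234, 141, 84), (327, 234, 140, 84), (328, 210, 121, 78)]
(346, 190, 22, 6)
[[494.5  56.1 120. ]
 [496.2  42.7 120. ]
 [497.6  32.4 120. ]]
[497.9  21.  239.1] [[-0.1  1.  -0. ]
 [ 1.   0.1  0. ]
 [ 0.  -0.  -1. ]]
[0.0035, 0.0086, 0.2437, -0.0098, -0.0016, 0.0032]
```

Call:
apply_moves:
  targets:
    - [[0,0.006,0,0,0,0],[0,0.006,0,0,0,0],[0,0.006,0.04,0,0,0],[0,0.006,0.08,0,0,0],[0,0.006,0.12,0,0,0],[0,0.006,0.15,0,0,0],[0,0.006,0.15,0,0,0],[0,0.006,0.15,0,0,0]]

```text
t: 15.4
tool_pos: [499.1, 22.4, 193.7]
eef_rot: [0.661, 0.75, -0.003, -0.005]
contact_force: [0.8, -0.7, -1.1]
opening: 0.299
gripper_force: 20.0
```

```bash
python3 - <<'E'
from h import *
np.set_printoptions(suppress=True,precision=2)
from workcell import bot
P=[bot.read_state() for _ in range(1)];p,q=P[0]["tool_pos"],P[0]["eef_rot"]
print(p,row(p,q,[499.4,22.4,166],97),(p+Ro.from_quat(q).apply([0,0,64.5])))
E
```

```text
[499.07  22.42 193.73] [-0.0004, 0.0021, 0.0924, -0.0105, -0.0023, 0.0043] [498.35  22.49 129.24]
```

Call:
apply_moves:
  targets:
    - [[0,0.003,0.02,0,0,0],[0,0.003,0.04,0,0,0],[0,0.003,0.06,0,0,0],[0,0.003,0.08,0,0,0],[0,0.003,0.094,0,0,0],[0,0.003,0.094,0,0,0],[0,0.003,0.094,0,0,0],[0,0.003,0.094,0,0,0]]

```text
t: 16.2
tool_pos: [500.1, 22.6, 166.1]
eef_rot: [0.661, 0.75, -0.003, -0.004]
contact_force: [0.5, -0.5, -0.3]
opening: 0.297
gripper_force: 20.0
```

```bash
python3 - <<'E'
from h import *
from workcell import bot,optics
s=bot.read_state();print(s["tool_pos"],s["contact_force"],s["opening"],s["dq"].round(3))
d=optics.capture("scene")["img"][:,:,::-1];e=optics.capture("side")["img"][:,:,::-1];a=optics.capture("wrist")["img"][:,:,::-1]
f=lambda im,x,y,w,h:cv2.resize(im[y:y+h,x:x+w],(400,300),interpolation=2)
cv2.imwrite("pics/m5.png",np.vstack([np.hstack([f(d,320,120,107,80),f(a,240,100,200,150)]),np.hstack([f(d,80,100,400,300),f(e,200,150,400,300)])]))
E
```

```text
[500.07515579  22.5932512  166.13478103] [ 0.53835805 -0.47838597 -0.28843679] 0.2974218490953893 [-0.001 -0.001  0.    -0.     0.001  0.001 -0.   ]
```

View pics/m5.png

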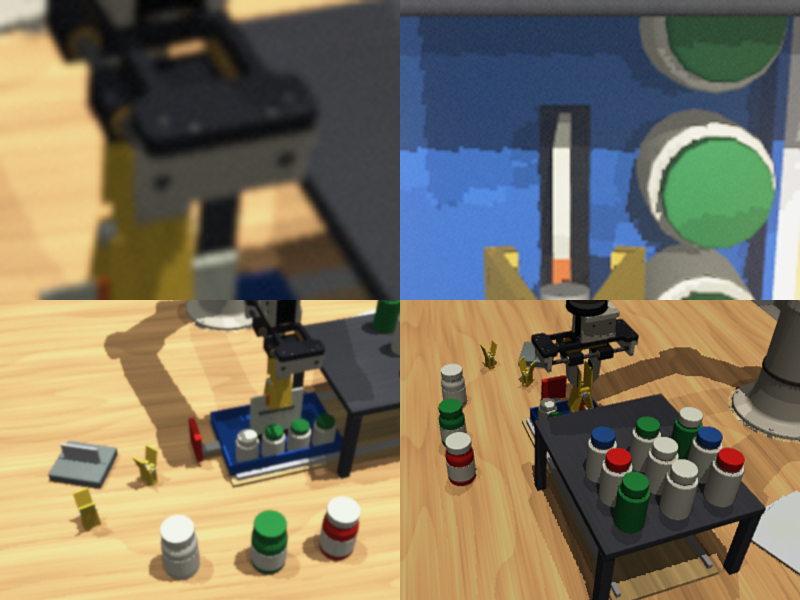

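The card edge sits centred between the open jaws: in the wrist crop it is at column 562, with the jaws at about 500 and 628. There is no contact force, the tray is out, and all three bottles are standing.

```bash
python3 -c "
from workcell import job;print(job.sign_off())"
```

```text
the job is handed in; nothing more can be done
None
```

The job is handed in: the tray is pulled out to its stop, and the arm is holding the big clip squeezed open with the middle of the card's top edge centred between its jaws, not touching. The three bottles are still standing and it took about 16 s; the sign-off returned no verdict.

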